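Key and refit the belt pulley of the generator model

ROBOT

A 6-joint arm with a two-finger parallel gripper is mounted at the origin on the work surface. World frame = base frame: x ahead of the robot, y to its left, z up, the work surface at z = 0. Lengths are in m, angles in rad, forces in N, time in s.
With the tool pointing down it reaches from about 0.375 to 0.9 m from the base axis. Payload 3.1 kg.
Tool frame: the origin (TCP) lies midway between the tips of the shut fingers; the grasp point (between the pads) lies 19 mm behind it; x points along the fingers, z is the direction in which the jaws open and shut, and the axes are right-handed (so a half turn about x gives the same grasp; the last joint's range is limited). The gripper opens to 85 mm and grips with 20 to 120 N. Pads are 22 mm wide; open, the fingers measure 114 mm over their backs; the gripper's body (76 mm by 85 mm) begins 54 mm behind the grasp point. The pads swing forward as they close: fully open they stand 13 mm farther back than shut.
Start: joints at [-1.319, 0.527, 1.433, -0, 1.181, -0.178], TCP at [0.26, -0.568, 0.231] pointing down, gripper open.
Joint ranges: [-3.08, 3.08], [-0.75, 2.2], [0.22, 2.44], [-1.43, 4.57], [0, 2.65], [-2.85, 2.85]. Speed limits (rad/s): [2.79, 2.79, 3.14, 3.14, 3.14, 3.14].

INTERFACE

Orientations are given as a unit quaternion [x, y, z, w].
In Python, from station import status, snapshot, camera_params, ticket gives the robot as it stands.
- The arm moves only by the tool arm_command, never from a script. Its argument "series" is a list that holds one entry, the list of rows, each a list of 4 numbers: the shift along the tool's x, y, z in mm, then the turn about the tool's x in rad. A call has 1 to 10 rows; each row shifts and turns the commanded pose from where the row before left it, along the tool's axes as they then stand; what a row does not reach is not made up. A row lasts 1/10 s, in which the tool goes at most 50 mm and 8.59 degrees, less where a joint would pass 70% of its speed; a pose out of reach is approached as far as the arm can. A call is refused whole if a number of a shift passes 50 or a number of a turn 0.15, either way. A call with a gripper value outside its range is refused whole. "jaw" is the opening in per cent of the stroke, from 0 (shut) to 100 (fully open), set as the call begins (left out, the last holds). The fingers move at their own pace and stop on an object; "force" is the grip in N (left out, the last holds). Time passes only in rows, so rows that do not move let the fingers close. It gives the time, the measured TCP pose, the force and the opening at its end, in the units of the state.
- status.sense(): the state, without advancing time (a new reading comes with each control period).
- snapshot(name): name is "side" or "top"; returns the picture (480x640x3 uint8, red, green, blue); there is no depth.
- camera_params(name): a dict with "fovy" (degrees; the focal length in pixels is half the picture's height over the tangent of half this angle, whatever the lens; pixels are square), "cx", "cy" (the principal point, pixels), "extrinsics" (4x4, takes a point from camera to world coordinates). Camera axes: x right, y down, z forward; pixel columns grow to the right and rows downward; lengths in m; the calibration is good to about 2 mm. A picture is of the moment at which its call begins. camera_params takes no time and is no camera call.
- ticket.sign_off(): hands the job in, once; it reports no verdict.
The state is a dict: "t": time; "q": joint angles; "qd": joint speeds; "tau": joint torques, N m; "tcp_pos": TCP position; "tool_rot": TCP orientation; "force": force on the tool from outside, world axes, zero at the start; "ft_torque": the same for the moment, N m; "finger_gap": opening from 0.0 (shut) to 1.0 (fully open).
Only numpy, scipy, OpenCV 4.12 (cv2) and the standard library are available. Lean on these libraries where they do the work, as an engineer would, in place of code of your own. Each camera call takes 0.05 s, during which the arm holds its last target. There are 200 camera calls.

TASK

Refit the belt pulley of the wind-generator model: lay the smaller of the two loose keys into the slot of the bare shaft end so that it sits on the slot's floor, then take the pulley from its wooden rest, slide it onto the shaft with its keyway over the key, and push it firmly home against the collar, bearing on it with at least 8 N. Work by feel: never press on key, pulley or shaft with more than 40 N, never let the pulley drop, leave it standing there free, and leave the other things on the bench where they are.

Things in the scene. Friction and masses are not known exactly. Their poses are not given: they have to be found in the camera images.
- shaft: Bare level steel shaft, 30 mm in diameter, axis 90 mm above the bench. Origin on the axis in the collar's front face, y along the shaft to its free end (52 mm out, 1 mm chamfer), z out through the middle of the key slot. Its bearings are stiff: it stays at its angle and takes about 0.12 N m to turn. At the start the slot faces up, leaning up to 0.3 rad either way.
- slot (a point): Middle of the slot's floor, axes as the shaft's, 21 mm from the collar face and 10 mm from the axis. Slot 11 mm wide (x) and 32 mm long (y), closed at both ends, with side walls about 3.5 mm high; the round shaft's top would be 5 mm above its floor. The seated key's underside lies here and its top stands 9 mm above, 19 mm from the axis.
- collar: Steel collar, 44 mm in diameter, fixed on the shaft and turning with it; origin and axes as the shaft's. Its front face (y = 0) is the stop for the pulley, whose centre is then 20 mm from it.
- stand: Plywood stand that carries the shaft; fixed. Origin on the bench below the collar's front face, y along the shaft to its free end. Behind the collar (y below -12 mm) bearing and upright, 100 mm wide, rise 28 mm above the shaft's axis; the base below is 18 mm thick. On its +x side, 100 mm off the axis, a small generator 67 mm high.
- key: The key that fits: plain steel parallel key with round ends, 10 mm wide (x), 30 mm long (y), 9 mm high (z), 21 g, lying flat on the bench. Origin at its centre, y along it. Either way round fits.
- spare_key: The spare key for another shaft, to be left alone: 14 mm wide (x), 50 mm long (y), 9 mm high (z). Origin at its centre.
- pulley: V-belt pulley of bare aluminium, about 0.18 kg, on edge in its rest, axis level and 62 mm above the bench. Origin at its centre, y along the bore, z out through the keyway's middle (facing up). Rim 64 mm in diameter, 24 mm wide, grooved; bosses 46 mm in diameter to y = +-20 mm. Bore 31 mm, keyway right through, 11 mm wide, roof 20.2 mm from the axis. Either face may lead.
- rest: Plywood rest with two sloping rails that carry the pulley's rim from below; fixed. Origin on the bench under the pulley's centre, y along the pulley's bore. Foot 90 x 70 x 8 mm, rails up to 24 mm below the pulley's axis and 25 mm to either side of it.
- carton: White carton, 60 x 60 x 100 mm, a bystander. Origin at the centre of its underside.
- meter: Black hand-held multimeter lying flat, 75 x 140 x 38 mm, a bystander. Origin at the centre of its underside.

How it is judged:
By the outcome, as a careful person would: the job done as asked, in the order asked, and still so for the second after the job is handed in, with the robot touching nothing.
It also fails if it takes over 72 s, if anything falls off the work surface, if the arm or the gripper's body presses on something with over 40 N, if the wrist force passes 120 N, or if a joint passes its speed limit or range.

## Working session

There is one attempt and no reset: what is moved stays moved. The work goes in short steps, Python scripts to look and compute and a tool call to move; the robot and the scene stay as the last step left them, time stands still between calls to the robot, and variables do not carry over. Pictures are saved under pics/ and viewed, about 8 in all and at most 12, crops included, and the job is handed in when it is done.

Besides the shell and the picture viewer there is one more tool, called after ">>>" by a JSON object that holds its "op" and its "data", one argument or row to a line. arm_command: Moves the arm, as the interface text tells. Its arguments: {"type":"object","properties":{"series":{"type":"array"},"jaw":{"type":"number"},"force":{"type":"number"}},"required":["series"]}

```bash
mkdir -p pics; ls; python3 - <<'E'
from station import status, snapshot, camera_params
import cv2,numpy as np
for n in("side","top"):
    cv2.imwrite(f"pics/{n}0.png",snapshot(n)[:,:,::-1]); p=camera_params(n); print(n,p)
print(status.sense())
E
```

```text
pics
side {'fovy': 48.597554899389316, 'cx': 310.1079096329565, 'cy': 242.68112937789974, 'extrinsics': array([[ 0.99754039, -0.04480642,  0.05390326,  0.46694036],
       [-0.06932059, -0.51669714,  0.85335732, -0.65596295],
       [-0.01038423, -0.854995  , -0.51853228,  0.56044688],
       [ 0.        ,  0.        ,  0.        ,  1.        ]])}
top {'fovy': 45.59740260968938, 'cx': 314.0817060450282, 'cy': 245.9363870213705, 'extrinsics': array([[-0.02925153, -0.98495758,  0.17030239,  0.34071541],
       [-0.9995498 ,  0.02768563, -0.01156289,  0.11617351],
       [ 0.00667403, -0.17056396, -0.985324  ,  1.10776769],
       [ 0.        ,  0.        ,  0.        ,  1.        ]])}
{'t': 0.1, 'q': array([-1.31947795e+00,  5.28415223e-01,  1.43380229e+00,  3.91987975e-05,
        1.18142004e+00, -1.78514984e-01]), 'qd': array([ 1.42993700e-05, -1.74661448e-03, -5.47488991e-04,  5.26027911e-04,
        1.95379234e-03, -2.11518308e-03]), 'tau': array([-5.67272746e-04, -4.43303347e+01, -1.78587395e+01, -1.75158993e-04,
        3.87638443e-03, -8.65059832e-06]), 'tcp_pos': array([ 0.26031009, -0.56748091,  0.23039672]), 'tool_rot': array([ 0.38236998,  0.5956477 , -0.38136664,  0.59460617]), 'force': array([-0.03958438, -0.40422877, -0.25430842]), 'ft_torque': array([ 0.01180286, -0.01906868,  0.04231684]), 'finger_gap': 0.997329242241709}
```

View pics/side0.png

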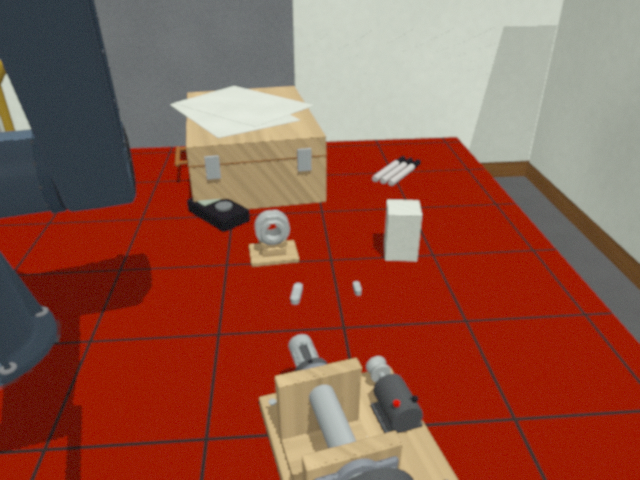

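View pics/top0.png

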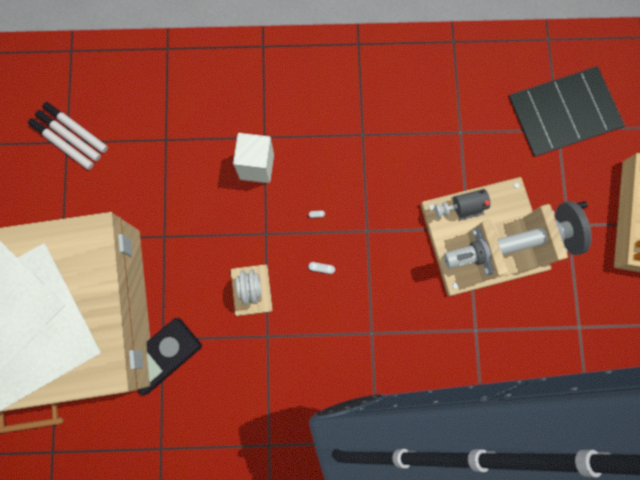

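```bash
cat > h.py <<'E'
import numpy as np,cv2
from scipy.spatial.transform import Rotation as R
from station import status,snapshot,camera_params
def ray(n,u,v):
    p=camera_params(n);f=240/np.tan(np.radians(p['fovy'])/2);E=p['extrinsics']
    return E[:3,3],E[:3,:3]@np.array([(u-p['cx'])/f,(v-p['cy'])/f,1.])
def proj(n,X):
    p=camera_params(n);f=240/np.tan(np.radians(p['fovy'])/2);E=p['extrinsics']
    c=(np.atleast_2d(X)-E[:3,3])@E[:3,:3];return c[:,:2]/c[:,2:]*f+[p['cx'],p['cy']]
def atz(n,u,v,z):
    o,d=ray(n,u,v);return o+d*(z-o[2])/d[2]
def tri(a,b):
    (o1,d1),(o2,d2)=ray('top',*a),ray('side',*b)
    d1=d1/np.linalg.norm(d1);d2=d2/np.linalg.norm(d2)
    s=np.linalg.lstsq(np.c_[d1,-d2],o2-o1,rcond=None)[0]
    p,q=o1+s[0]*d1,o2+s[1]*d2;return (p+q)/2,np.linalg.norm(p-q)
def crop(im,u,v,w,h,k):
    c=cv2.resize(im[v:v+h,u:u+w,::-1],None,fx=k,fy=k,interpolation=cv2.INTER_CUBIC)
    for i in range(0,w,10):
        cv2.line(c,(i*k,0),(i*k,4 if i%50 else 10),(0,255,255),1)
        if i%20==0: cv2.putText(c,str(u+i),(i*k,18),0,.35,(0,255,255),1)
    for j in range(0,h,10):
        cv2.line(c,(0,j*k),(6,j*k),(0,255,255),1)
        if j%20==0: cv2.putText(c,str(v+j),(8,j*k+4),0,.35,(0,255,255),1)
    return c
E
python3 - <<'E'
from h import *
t=cv2.imread('pics/top0.png')[:,:,::-1];s=cv2.imread('pics/side0.png')[:,:,::-1]
a=crop(t,430,225,80,50,5);b=crop(t,295,200,50,80,5)[:,:250];c=crop(t,225,260,50,60,5)
A=np.zeros((600,800,3),np.uint8)
def put(im,x,y): A[y:y+im.shape[0],x:x+im.shape[1]]=im
put(crop(t,430,225,80,60,5),0,0); put(crop(t,300,200,40,80,5),400,0); put(crop(t,228,260,40,60,5),600,0)
put(crop(s,280,325,60,60,5),0,300); put(crop(s,285,270,80,38,5),300,400); put(crop(s,245,205,20+20,60,5)[:, :200],600+0,300) if 0 else put(crop(s,248,205,50,50,4),600,300)
cv2.imwrite('pics/c1.png',A)
E
```

```text
(no output)
```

View pics/c1.png

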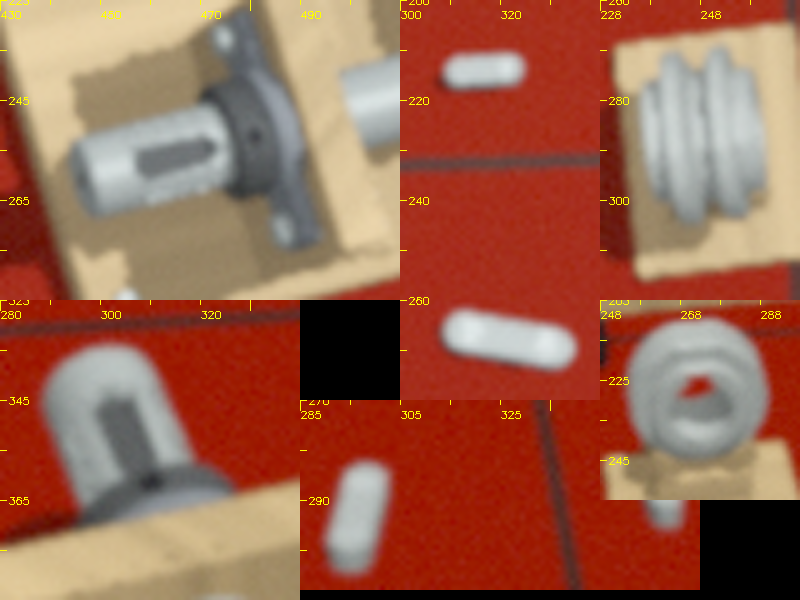

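```bash
cat > fit.py <<'E'
from h import *
from scipy.optimize import least_squares
t=cv2.imread('pics/top0.png');s=cv2.imread('pics/side0.png')
def comp(im,u,v,w=25):
    m=(im[v-w:v+w,u-w:u+w,1]>75).astype(np.uint8);n,l,st,c=cv2.connectedComponentsWithStats(m)
    k=l[w,w]; b=im[v-w:v+w,u-w:u+w,1].astype(float)*(cv2.dilate((l==k).astype(np.uint8),np.ones((3,3)))); b=np.clip(b-30,0,120)
    M=cv2.moments(b);return (u-w+M['m10']/M['m00'],v-w+M['m01']/M['m00']),.5*np.arctan2(2*M['mu11'],M['mu20']-M['mu02']),st[k]
for nm,a,b in(('key',(317,214),(357,288)),('spare',(321,268),(296,293))):
    ca,an,st=comp(t,*a);cb,_,sb=comp(s,*b);p,e=tri(ca,cb)
    q0=atz('top',*ca,.006);q1=atz('top',ca[0]+10*np.cos(an),ca[1]+10*np.sin(an),.006)
    d=q1-q0;print(nm,ca,cb,p,e,q0,atz('side',*cb,.005),'yaw of long axis',np.arctan2(d[1],d[0]),st,sb)
def ax(p,r,y,ang):   # shaft-like frame: yaw = direction of y axis
    x0,y0,z0,yaw=p;Y=np.array([np.cos(yaw),np.sin(yaw),0]);X=np.array([np.sin(yaw),-np.cos(yaw),0]);Z=np.array([0,0,1])
    return np.array([x0,y0,z0])+Y*np.reshape(y,(-1,1))+r*(np.outer(np.sin(ang),X)+np.outer(np.cos(ang),Z))
def dl(n,P,pt): # signed pixel dist from pt to projected axis line
    a,b=proj(n,P);d=(b-a)/np.linalg.norm(b-a);w=np.array(pt)-a;return d[0]*w[1]-d[1]*w[0]
def res(v,full=False):
    p=[v[0],v[1],v[4],v[2]];l=v[3];L=ax(p,0,[0,.052],np.zeros(2))
    r=[dl('top',L,(447.3,260.5)),dl('top',L,(474,254.6)),dl('side',L,(300,341.5)),dl('side',L,(308,362))]
    S=ax(p,.0125,[.037,.005],np.array([l,l]))
    r+=list((proj('top',S)-[[457.4,257.8],[473.4,254.2]]).ravel())+list((proj('side',S[:1])-[[303,343]]).ravel())
    r+=[(v[4]-.09)/.001*ZW]
    return np.array(r)
for ZW in(1,0.01):
    f=least_squares(res,[.35,-.25,1.6,0,.09]);print('shaft x,y,yaw,lean,z',f.x.round(4),'\n',f.fun.round(2))
th=np.linspace(0,2*np.pi,73)
def pres(v):
    P=np.vstack([ax([v[0],v[1],v[3],v[2]],r,np.full(73,y),th) for y in(-.02,-.012,.012,.02) for r in((.032,) if abs(y)<.015 else (.023,))])
    a=proj('top',P);b=proj('side',P)
    r=[*(a.min(0)-[236,269.6]),*(a.max(0)-[261.6,304.4]),*(b.min(0)-[255,209.5]),*(b.max(0)-[290,245.5])]
    # rim tilt
    A=proj('top',ax([v[0],v[1],v[3],v[2]],.032,[.012,.012],np.array([-1.57,1.57])));d=A[0]-A[1];r.append((abs(d[0])/abs(d[1])*np.sign(d[0]*d[1])-20/172)*30)
    return r
g=least_squares(pres,[.33,.25,1.65,.062]);print('pulley x,y,yaw,z',g.x.round(4),g.fun.round(2))
for n in('rest',): print([atz('top',*q,.008)[:2].round(4) for q in((230.6,267.5),(268,265.5),(235.6,315.8),(271,312))])
E
python3 fit.py
```

```text
key (316.51156361674873, 213.52828534825704) (356.97499242194607, 287.3548802667475) [0.59603056 0.09655116 0.00684478] 0.0003768047658147832 [0.59603293 0.0965371  0.006     ] [0.59665484 0.09911655 0.005     ] yaw of long axis -1.5533490115102064 [ 16  21  18   8 129] [ 20  17  10  16 121]
spare (321.41008658568103, 267.3888278624968) (296.1026290902213, 292.77450349914886) [0.48847057 0.09024484 0.00635632] 0.00024210295461303798 [0.48839648 0.09022853 0.006     ] [0.48864391 0.09210114 0.005     ] yaw of long axis -1.7803629462606207 [ 12  18  28  14 266] [ 19  14  13  23 231]
shaft x,y,yaw,lean,z [ 0.4943 -0.1848  1.7407 -0.0717  0.0907] 
 [-1.47 -0.94  0.35  1.4  -1.12 -0.79  0.28 -0.68 -0.98  0.9   0.69]
shaft x,y,yaw,lean,z [ 0.4942 -0.185   1.7448 -0.0664  0.0925] 
 [-1.36 -0.94  0.34  1.27 -0.68 -0.84  0.72 -0.8  -1.16  0.01  0.02]
pulley x,y,yaw,z [0.4498 0.2257 1.6713 0.0617] [-0.05 -1.49 -0.11  0.06 -0.69  0.37 -0.76 -0.05 -0.2 ]
[array([0.4929, 0.2664]), array([0.4948, 0.1939]), array([0.3995, 0.2573]), array([0.4047, 0.1895])]
```

```bash
cat > yaw.py <<'E'
from h import *
t=cv2.imread('pics/top0.png');G=cv2.GaussianBlur(t[:,:,1].astype(float),(3,3),0)
def edge(p,q,z,sgn,w=5):
    p,q=np.array(p,float),np.array(q,float);d=(q-p)/np.linalg.norm(q-p);n=np.array([-d[1],d[0]])
    pts=[]
    for a in np.arange(0,np.linalg.norm(q-p),1.):
        o=np.arange(-w,w+.01,.25);P=p+d*a+np.outer(o,n)
        g=cv2.remap(G.astype(np.float32),P[:,0].astype(np.float32)[None],P[:,1].astype(np.float32)[None],1)[0]
        dg=sgn*np.gradient(g);k=dg.argmax();pts.append(P[k])
    pts=np.array(pts);
    for _ in range(4):
        vx,vy,x0,y0=cv2.fitLine(pts.astype(np.float32),cv2.DIST_HUBER,0,.01,.01).ravel()
        r=(pts-[x0,y0])@[-vy,vx];pts=pts[abs(r)<max(.6,1.5*np.median(abs(r)))]
    A,B=atz('top',x0-20*vx,y0-20*vy,z),atz('top',x0+20*vx,y0+20*vy,z);D=B-A
    return np.arctan2(D[1],D[0]),len(pts),abs(r).mean(),(x0,y0,vx,vy)
for nm,a in dict(front=((423,210),(446,290),.018,-1),top=((425,201),(515,180),.018,1),bot=((455,293),(545,270),.018,-1),
  shU=((449,252),(468,247),.1,1),shL=((453,267),(474,262.5),.1,-1)).items():
    r=edge(*a);y=r[0];print(nm,round(y,4),r[1:3],np.round(r[3],3))
E
python3 yaw.py
```

```text
front -2.9077 (55, np.float64(0.24870532997454167)) [4.33802e+02 2.47474e+02 2.95000e-01 9.55000e-01]
top -1.3482 (93, np.float64(0.2209005136652017)) [ 4.65961e+02  1.89953e+02  9.70000e-01 -2.43000e-01]
bot -1.3457 (91, np.float64(0.1943408572552762)) [ 5.00266e+02  2.82214e+02  9.67000e-01 -2.54000e-01]
shU -1.3429 (19, np.float64(0.26483598643542844)) [ 4.57867e+02  2.49150e+02  9.67000e-01 -2.53000e-01]
shL -1.4517 (13, np.float64(0.24512630099335053)) [ 4.63527e+02  2.64105e+02  9.89000e-01 -1.47000e-01]
```

```bash
cat >> fit.py <<'E'
print('---')
def res2(v):
    p=[v[0],v[1],.09,1.796];l=v[2];L=ax(p,0,[0,.052],np.zeros(2))
    r=[dl('top',L,(460,256.8))*2,dl('side',L,(300,341.5)),dl('side',L,(308,362))]
    S=ax(p,.0125,[.037,.005],np.array([l,l]))
    r+=list((proj('top',S)-[[457.4,257.8],[473.4,254.2]]).ravel())+list((proj('side',S[:1])-[[303,343]]).ravel())
    return np.array(r)
f=least_squares(res2,[.49,-.18,0]);print('shaft x,y,lean',f.x.round(4),f.fun.round(2))
v=f.x;p=[v[0],v[1],.09,1.796];k=8
A=crop(t[:,:,::-1],435,230,60,50,k);B=crop(s[:,:,::-1],280,325,50,50,k)
def dr(img,n,u,w,P):
    q=(proj(n,P)-[u,w]+.5)*k;cv2.polylines(img,[q.astype(int)],False,(0,255,0),1)
e=.0055;
for img,n,u,w in((A,'top',435,230),(B,'side',280,325)):
    dr(img,n,u,w,ax(p,.015,np.full(73,.052),th));dr(img,n,u,w,ax(p,.022,np.zeros(73),th))
    for l,c in((v[2],0),):
        a=np.arcsin(e/.015);dr(img,n,u,w,ax(p,.015,[.037-e,.005+e,.005+e,.037-e,.037-e],l+np.array([a,a,-a,-a,a])))
    for a in(-1.57,1.57): dr(img,n,u,w,ax(p,.015,[0,.052],np.array([a,a])))
C=np.zeros((400,800,3),np.uint8);C[:,:400]=A[:,:400];C[:,400:]=B[:,:400];cv2.imwrite('pics/ov.png',C)
E
python3 fit.py|sed -n '/---/,$p'
```

```text
---
shaft x,y,lean [ 0.4963 -0.1842 -0.098 ] [-1.24  1.26  0.66 -1.2  -0.54 -0.09 -1.38 -1.24  1.35]
```

View pics/ov.png

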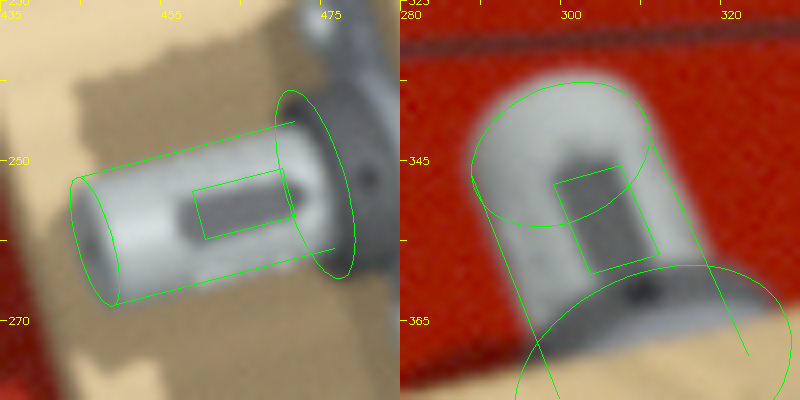

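```bash
cat >> h.py <<'E'
def plan(x,y,z,phi):
    """shift (tool mm) and turn (rad) to bring TCP to x,y,z with tool z along +-phi; shift to be done AFTER the turn"""
    s=status.sense();r=R.from_quat(s['tool_rot']);m=r.as_matrix();a=np.arctan2(m[1,2],m[0,2])
    d=(phi-a+np.pi/2)%np.pi-np.pi/2           # world-z turn
    tx=-d*1.0                                  # tool x points down
    m2=(r*R.from_rotvec([tx,0,0])).as_matrix();sh=m2.T@(np.array([x,y,z])-s['tcp_pos'])*1e3
    print('t',s['t'],'tcp',s['tcp_pos'].round(4),'zdir',a.round(4),'xdown',m[:,0].round(4),'q6',s['q'][5].round(2),'turn',tx.round(4),'shift',sh.round(1),'F',s['force'].round(1),'gap',s['finger_gap'].round(3))
E
python3 -c "
from h import *
plan(.488,-.155,.160,.225)"
cat >> yaw.py <<'E'
print('rest')
for nm,a in dict(l=((231,271),(235,313),.008,-1),r=((268.5,268),(271,309),.008,1),t=((233,267.2),(265,265.2),.008,1),b=((238,315.5),(268,312.5),.008,-1)).items():
    r=edge(*a);print(nm,round(r[0],4),r[1:3],np.round(r[3],3),atz('top',*r[3][:2],.008))
E
python3 yaw.py|sed -n '/rest/,$p'
```

```text
rest
l -3.0426 (40, np.float64(0.19370043300576106)) [2.32227e+02 2.90471e+02 1.04000e-01 9.95000e-01] [0.44817527 0.26348543 0.008     ]
r -3.044 (42, np.float64(0.14940869684547217)) [2.69575e+02 2.88472e+02 1.14000e-01 9.94000e-01] [0.44997687 0.19152071 0.008     ]
t -1.4751 (33, np.float64(0.18535868882224446)) [ 2.48262e+02  2.66121e+02  9.92000e-01 -1.22000e-01] [0.49463631 0.23216628 0.008     ]
b -1.4712 (30, np.float64(0.166178776044786)) [ 2.52746e+02  3.13221e+02  9.92000e-01 -1.28000e-01] [0.40342921 0.22446633 0.008     ]Traceback (most recent call last):
  File "<string>", line 3, in <module>
    plan(.488,-.155,.160,.225)
    ~~~~^^^^^^^^^^^^^^^^^^^^^^
  File "h.py", line 32, in plan
    print('t',s['t'],'tcp',s['tcp_pos'].round(4),'zdir',a.round(4),'xdown',m[:,0].round(4),'q6',s['q'][5].round(2),'turn',tx.round(4),'shift',sh.round(1),'F',s['force'].round(1),'gap',s['finger_gap'].round(3))
                                                                                                                                                                                        ^^^^^^^^^^^^^^^^^^^^^
AttributeError: 'float' object has no attribute 'round'
```

```bash
sed -i "s/s\['finger_gap'\].round(3)/round(s['finger_gap'],3)/" h.py; python3 -c "
from h import *
plan(.4888,-.1543,.160,.225)"
```

```text
t 0.1 tcp [ 0.2603 -0.5675  0.2304] zdir -1.141 xdown [-5.e-04  2.e-03 -1.e+00] q6 -0.18 turn -1.366 shift [ 71.1 351.6 314.9] F [-0.  -0.4 -0.3] gap 0.997
```

>>> {"op": "arm_command", "data": {
  "series": [
    [[0,0,0,-0.1366],[0,0,0,-0.1366],[0,0,0,-0.1366],[0,0,0,-0.1366],[0,0,0,-0.1366],[0,0,0,-0.1366],[0,0,0,-0.1366],[0,0,0,-0.1366],[0,0,0,-0.1366],[0,0,0,-0.1366]]
  ]
}}

```text
t: 1.1
tcp_pos: [0.2603, -0.5677, 0.2307]
tool_rot: [-0.081, 0.702, 0.082, 0.702]
force: [0.7, -0.5, -0.3]
finger_gap: 1.0
```

>>> {"op": "arm_command", "data": {
  "series": [
    [[0,35,31.5,0],[0,35,31.5,0],[0,35,31.5,0],[0,35,31.5,0],[0,35,31.5,0],[0,35,31.5,0],[0,35,31.5,0],[0,35,31.5,0],[0,35,31.5,0],[0,35,31.5,0]]
  ]
}}

```text
t: 2.1
tcp_pos: [0.4899, -0.1548, 0.2311]
tool_rot: [-0.079, 0.703, 0.079, 0.702]
force: [0.8, -0.7, 0.9]
finger_gap: 1.005
```

```bash
python3 -c "
from h import *
plan(.4888,-.1543,.074,.225)"
```

```text
t 2.1 tcp [ 0.4899 -0.1548  0.2311] zdir 0.2248 xdown [-5.e-04  2.e-04 -1.e+00] q6 -0.75 turn -0.0002 shift [157.1   0.6  -0.9] F [ 0.8 -0.7  0.9] gap 1.005
```

>>> {"op": "arm_command", "data": {
  "series": [
    [[40,0,-0.9,0],[40,0.6,0,0],[40,0,0,0],[25,0,0,0],[14,0,0,0],[0,0,0,0],[0,0,0,0]]
  ]
}}

```text
t: 2.8
tcp_pos: [0.4884, -0.1563, 0.0722]
tool_rot: [-0.079, 0.703, 0.079, 0.702]
force: [1.1, 0.8, 0.8]
finger_gap: 1.002
```

>>> {"op": "arm_command", "data": {
  "series": [
    [[0,0,0,0],[0,0,0,0],[0,0,0,0],[0,0,0,0],[0,0,0,0],[0,0,0,0],[0,0,0,0],[0,0,0,0]]
  ],
  "jaw": 28,
  "force": 20
}}

```text
t: 3.6
tcp_pos: [0.4897, -0.1564, 0.0732]
tool_rot: [-0.08, 0.702, 0.079, 0.704]
force: [2.3, 3.4, 6.6]
finger_gap: 0.342
```

```bash
python3 -c "
from h import *
plan(.4888,-.1543,.072,.225);print(status.sense()['ft_torque'])"
```

```text
t 3.6 tcp [ 0.4897 -0.1564  0.0732] zdir 0.225 xdown [ 2.9e-03 -9.0e-04 -1.0e+00] q6 -0.75 turn -0.0 shift [ 1.2  2.2 -0.4] F [2.3 3.4 6.6] gap 0.342
[ 0.51632351 -0.5014324   0.04405124]
```

>>> {"op": "arm_command", "data": {
  "series": [
    [[0,0,1.3,0],[0,0,0,0],[0,0,0,0]]
  ]
}}

```text
t: 3.9
tcp_pos: [0.4897, -0.1563, 0.0732]
tool_rot: [-0.08, 0.703, 0.079, 0.703]
force: [-0.7, -0.1, 7.4]
finger_gap: 0.343
```

```bash
python3 -c "
from h import *
plan(.4897,-.1564,.072,.225);print(status.sense()['ft_torque'])"
```

```text
t 3.9 tcp [ 0.4897 -0.1563  0.0732] zdir 0.2256 xdown [ 3.e-04 -9.e-04 -1.e+00] q6 -0.75 turn 0.0006 shift [ 1.2 -0.1  0. ] F [-0.7 -0.1  7.4] gap 0.343
[ 0.1502265  -0.03717421  0.00703495]
```

>>> {"op": "arm_command", "data": {
  "series": [
    [[0,0,0,0],[0,0,0,0],[0,0,0,0],[-30,0,0,0],[-40,0,0,0],[-10,0,0,0.1],[0,0,0,0.108]]
  ],
  "jaw": 60
}}

```text
t: 4.6
tcp_pos: [0.4908, -0.1567, 0.1544]
tool_rot: [-0.005, 0.706, 0.004, 0.708]
force: [-0.1, -0.2, -1.2]
finger_gap: 0.604
```

```bash
python3 -c "
from h import *
plan(.596,.0965,.04,.017)"
```

```text
t 4.6 tcp [ 0.4908 -0.1567  0.1544] zdir 0.0129 xdown [ 0.0038 -0.0024 -1.    ] q6 -0.54 turn -0.0041 shift [114.2 251.7 109. ] F [-0.1 -0.2 -1.2] gap 0.604
```

>>> {"op": "arm_command", "data": {
  "series": [
    [[0,36,15.6,0],[0,36,15.6,0],[0,36,15.6,0],[0,36,15.6,0],[0,36,15.6,0],[0,36,15.6,0],[0,36,15.6,0],[35,0,0,0],[35,0,0,0],[20,0,0,0]]
  ]
}}

```text
t: 5.6
tcp_pos: [0.5926, 0.0984, 0.0595]
tool_rot: [-0.006, 0.709, 0.006, 0.705]
force: [0.8, 0.0, -0.4]
finger_gap: 0.596
```

>>> {"op": "arm_command", "data": {
  "series": [
    [[0,0,0,0],[0,0,0,0]]
  ],
  "jaw": 30
}}

```text
t: 5.8
tcp_pos: [0.5945, 0.0978, 0.0621]
tool_rot: [-0.006, 0.707, 0.006, 0.707]
force: [0.4, -0.3, 0.3]
finger_gap: 0.299
```

```bash
python3 - <<'E'
from h import *
plan(.596,.0965,.005,.017)
t=snapshot('top');s=snapshot('side');C=np.zeros((400,800,3),np.uint8)
C[:,:400]=crop(t,290,190,50,50,8);C[:,400:]=crop(s,332,255,50,50,8);cv2.imwrite('pics/k1.png',C)
E
```

```text
t 5.8 tcp [0.5945 0.0978 0.0621] zdir 0.017 xdown [-9.e-04 -1.e-04 -1.e+00] q6 -0.04 turn 0.0 shift [57.1 -1.3  1.6] F [ 0.4 -0.3  0.3] gap 0.299
```

View pics/k1.png

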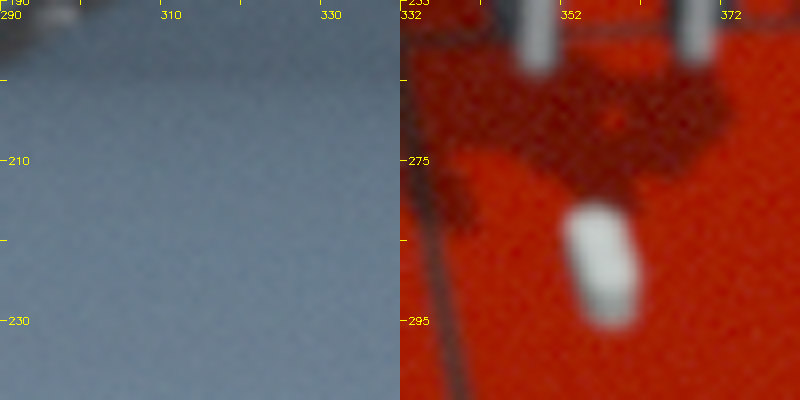

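>>> {"op": "arm_command", "data": {
  "series": [
    [[25,-1.3,1.6,0],[20,0,0,0],[12,0,0,0],[0,0,0,0],[0,0,0,0]]
  ]
}}

```text
t: 6.4
tcp_pos: [0.5969, 0.0965, 0.0061]
tool_rot: [-0.006, 0.707, 0.006, 0.708]
force: [-0.5, -0.4, 0.0]
finger_gap: 0.306
```

```bash
python3 - <<'E'
from h import *
plan(.596,.0965,.005,.017)
s=snapshot('side');cv2.imwrite('pics/k2.png',crop(s,332,255,60,50,8))
E
```

```text
t 6.4 tcp [0.5969 0.0965 0.0061] zdir 0.0169 xdown [ 0.0014 -0.     -1.    ] q6 -0.04 turn -0.0001 shift [ 1.1  0.  -0.9] F [-0.5 -0.4  0. ] gap 0.306
```

View pics/k2.png

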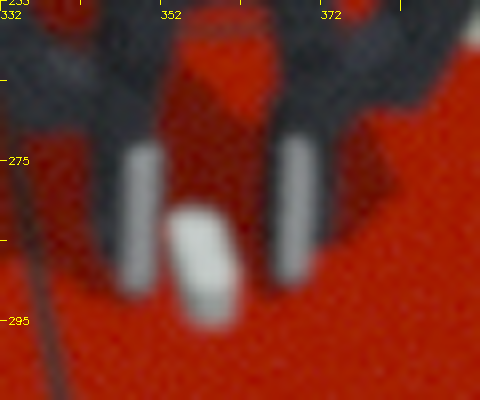

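>>> {"op": "arm_command", "data": {
  "series": [
    [[1,0,-2,0],[0,0,0,0],[0,0,0,0],[0,0,0,0],[0,0,0,0],[0,0,0,0]]
  ],
  "jaw": 5,
  "force": 30
}}

```text
t: 7.05
tcp_pos: [0.595, 0.0965, 0.0055]
tool_rot: [-0.006, 0.706, 0.006, 0.708]
force: [-0.5, -0.2, 6.2]
finger_gap: 0.101
```

>>> {"op": "arm_command", "data": {
  "series": [
    [[-10,0,0,0],[-30,0,0,0],[-40,0,0,0],[-40,0,0,0],[-10,0,0,0],[0,0,0,0]]
  ]
}}

```text
t: 7.65
tcp_pos: [0.5953, 0.0966, 0.1367]
tool_rot: [-0.006, 0.705, 0.006, 0.709]
force: [-0.6, -0.1, -0.5]
finger_gap: 0.1
```

```bash
python3 - <<'E'
from h import *
# over shaft: key centre at y_s=25 ahead of contact
X=np.array([.975,.2225]);Y=np.array([-.2232,.9748])
P=np.array([.4897,-.1563]);C=np.array([.4955,-.1835]);ys=(P-C)@Y;print(ys)
T=P+Y*(.025-ys);print(T)
plan(T[0],T[1],.135,.2256)
s=snapshot('side');cv2.imwrite('pics/k3.png',crop(s,332,185,60,50,8))
E
```

```text
0.027809119999999996
[ 0.490327   -0.15903833]
t 7.65 tcp [0.5953 0.0966 0.1367] zdir 0.0171 xdown [ 4.5e-03 -1.0e-04 -1.0e+00] q6 -0.04 turn -0.2085 shift [   1.2 -225.7 -159.5] F [-0.6 -0.1 -0.5] gap 0.1
```

View pics/k3.png

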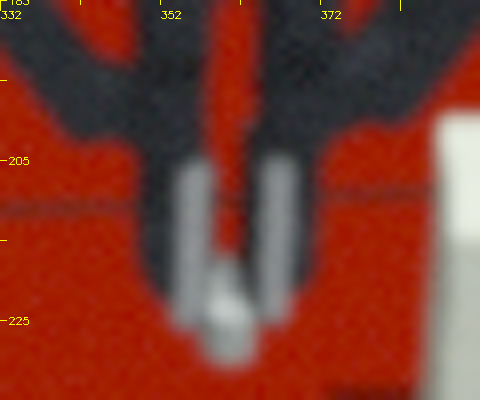

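>>> {"op": "arm_command", "data": {
  "series": [
    [[0,0,0,-0.1],[0,0,0,-0.1085],[0,-37.6,-26.6,0],[0,-37.6,-26.6,0],[0,-37.6,-26.6,0],[0,-37.6,-26.6,0],[0,-37.6,-26.6,0],[0,-37.6,-26.6,0],[0,0,0,0],[0,0,0,0]]
  ]
}}

```text
t: 8.7
tcp_pos: [0.4875, -0.1594, 0.1326]
tool_rot: [-0.077, 0.704, 0.079, 0.702]
force: [-1.2, 0.1, 0.0]
finger_gap: 0.1
```

```bash
python3 - <<'E'
from h import *
plan(.4903,-.1590,.1135,.2256)
s=snapshot('side');cv2.imwrite('pics/k4.png',crop(s,275,305,60,75,8))
E
```

```text
t 8.7 tcp [ 0.4875 -0.1594  0.1326] zdir 0.2222 xdown [-0.0036  0.0026 -1.    ] q6 -0.76 turn -0.0034 shift [19.1 -0.3  2.9] F [-1.2  0.1  0. ] gap 0.1
```

View pics/k4.png

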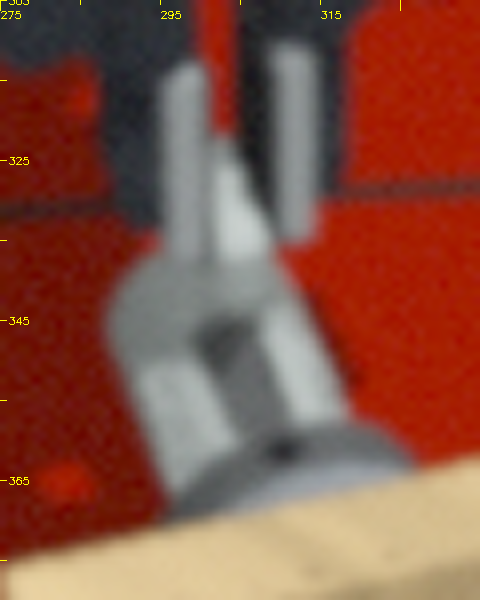

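>>> {"op": "arm_command", "data": {
  "series": [
    [[10,0,2.9,-0.0034],[9,0,0,0],[0,-3,0,0],[0,-3,0,0],[0,-1,0,0],[0,0,0,0],[0,0,0,0]]
  ]
}}

```text
t: 9.45
tcp_pos: [0.4936, -0.1653, 0.1156]
tool_rot: [-0.081, 0.702, 0.081, 0.703]
force: [0.8, 0.5, -0.9]
finger_gap: 0.1
```

>>> {"op": "arm_command", "data": {
  "series": [
    [[0,-1,0,0],[0,0,0,0]]
  ]
}}

```text
t: 9.65
tcp_pos: [0.4938, -0.1664, 0.1155]
tool_rot: [-0.081, 0.702, 0.081, 0.703]
force: [-0.2, 0.4, 0.7]
finger_gap: 0.1
```

>>> {"op": "arm_command", "data": {
  "series": [
    [[0,-1,0,0],[0,0,0,0]]
  ]
}}

```text
t: 9.85
tcp_pos: [0.494, -0.1673, 0.1154]
tool_rot: [-0.081, 0.702, 0.081, 0.703]
force: [-0.4, 0.6, -0.3]
finger_gap: 0.101
```

>>> {"op": "arm_command", "data": {
  "series": [
    [[0,-1,0,0],[0,0,0,0]]
  ]
}}

```text
t: 10.05
tcp_pos: [0.4942, -0.1683, 0.1153]
tool_rot: [-0.081, 0.702, 0.081, 0.703]
force: [-0.3, 0.5, 0.5]
finger_gap: 0.098
```

```bash
python3 -c "
from h import *
plan(.4903,-.1590,.1135,.2256)"
```

```text
t 10.05 tcp [ 0.4942 -0.1683  0.1153] zdir 0.2288 xdown [ 1.e-04 -1.e-04 -1.e+00] q6 -0.77 turn 0.0032 shift [ 1.8  9.9 -1.8] F [-0.3  0.5  0.5] gap 0.098
```

>>> {"op": "arm_command", "data": {
  "series": [
    [[1.8,0,-1.8,0.003],[0,-1,0,0],[0,0,0,0],[0,0,0,0]]
  ]
}}

```text
t: 10.45
tcp_pos: [0.4922, -0.1692, 0.1133]
tool_rot: [-0.079, 0.703, 0.08, 0.702]
force: [-0.9, 1.2, -0.1]
finger_gap: 0.101
```

>>> {"op": "arm_command", "data": {
  "series": [
    [[0,-1,0,0],[0,0,0,0]]
  ]
}}

```text
t: 10.65
tcp_pos: [0.4922, -0.1695, 0.1133]
tool_rot: [-0.079, 0.703, 0.08, 0.702]
force: [0.3, 3.1, 0.1]
finger_gap: 0.1
```

>>> {"op": "arm_command", "data": {
  "series": [
    [[0,-1,0,0],[0,0,0,0]]
  ]
}}

```text
t: 10.85
tcp_pos: [0.4922, -0.1697, 0.1133]
tool_rot: [-0.078, 0.703, 0.081, 0.702]
force: [-0.2, 7.3, 0.4]
finger_gap: 0.102
```

>>> {"op": "arm_command", "data": {
  "series": [
    [[0,-1,0,0],[0,0,0,0]]
  ]
}}

```text
t: 11.05
tcp_pos: [0.4922, -0.1698, 0.1133]
tool_rot: [-0.077, 0.703, 0.081, 0.702]
force: [0.3, 8.3, 1.7]
finger_gap: 0.102
```

>>> {"op": "arm_command", "data": {
  "series": [
    [[0,5,0,0],[0,4,0.5,0],[0,0,0,0],[0,0,0,0],[0,0,0,0]]
  ]
}}

```text
t: 11.55
tcp_pos: [0.4921, -0.1641, 0.1136]
tool_rot: [-0.08, 0.702, 0.079, 0.703]
force: [0.7, -0.1, -0.3]
finger_gap: 0.104
```

```bash
python3 -c "
from h import *
plan(.49136,-.16365,.1105,.2256)"
```

```text
t 11.55 tcp [ 0.4921 -0.1641  0.1136] zdir 0.2258 xdown [ 7.e-04 -7.e-04 -1.e+00] q6 -0.76 turn 0.0002 shift [ 3.1  0.6 -0.7] F [ 0.7 -0.1 -0.3] gap 0.104
```

>>> {"op": "arm_command", "data": {
  "series": [
    [[3,0.6,-1.5,0],[2,0,0,0],[0,0,0,0],[0,0,0,0]]
  ]
}}

```text
t: 11.95
tcp_pos: [0.4901, -0.1634, 0.1083]
tool_rot: [-0.08, 0.703, 0.08, 0.703]
force: [-0.6, -0.2, 0.2]
finger_gap: 0.098
```

>>> {"op": "arm_command", "data": {
  "series": [
    [[1,0,0,0],[0,0,0,0],[0,0,0,0]]
  ]
}}

```text
t: 12.25
tcp_pos: [0.4902, -0.1633, 0.1075]
tool_rot: [-0.08, 0.703, 0.08, 0.703]
force: [-0.5, 0.0, 0.9]
finger_gap: 0.106
```

>>> {"op": "arm_command", "data": {
  "series": [
    [[1,0,0,0],[0,0,0,0],[0,0,0,0]]
  ]
}}

```text
t: 12.55
tcp_pos: [0.4902, -0.1633, 0.1065]
tool_rot: [-0.08, 0.703, 0.08, 0.703]
force: [0.0, -0.7, -0.1]
finger_gap: 0.099
```

```bash
python3 -c "
from h import *
plan(.49136,-.16365,.1055,.2256);print(status.sense()['ft_torque'])"
```

```text
t 12.55 tcp [ 0.4902 -0.1633  0.1065] zdir 0.2259 xdown [ 0.  0. -1.] q6 -0.76 turn 0.0003 shift [ 1.  -0.6  1.1] F [ 0.  -0.7 -0.1] gap 0.099
[-0.00506335  0.02053786  0.01066835]
```

>>> {"op": "arm_command", "data": {
  "series": [
    [[1,0,0,0],[0,0,0,0],[0,0,0,0]]
  ]
}}

```text
t: 12.85
tcp_pos: [0.4903, -0.1634, 0.1058]
tool_rot: [-0.08, 0.703, 0.08, 0.703]
force: [-1.3, 0.1, 4.5]
finger_gap: 0.099
```

>>> {"op": "arm_command", "data": {
  "series": [
    [[1,0,0,0],[0,0,0,0],[0,0,0,0]]
  ]
}}

```text
t: 13.15
tcp_pos: [0.4903, -0.1634, 0.1057]
tool_rot: [-0.08, 0.702, 0.08, 0.703]
force: [-2.7, 0.3, 11.1]
finger_gap: 0.101
```

>>> {"op": "arm_command", "data": {
  "series": [
    [[1,0,0,0],[0,0,0,0],[0,0,0,0]]
  ]
}}

```text
t: 13.45
tcp_pos: [0.4903, -0.1634, 0.1055]
tool_rot: [-0.08, 0.702, 0.079, 0.703]
force: [-4.3, 2.0, 17.4]
finger_gap: 0.099
```

```bash
python3 -c "
from h import *
plan(.49136,-.16365,.1055,.2256);print(status.sense()['ft_torque'])"
```

```text
t 13.45 tcp [ 0.4903 -0.1634  0.1055] zdir 0.2262 xdown [ 8.e-04 -8.e-04 -1.e+00] q6 -0.76 turn 0.0006 shift [ 0.  -0.5  1. ] F [-4.3  2.  17.4] gap 0.099
[0.28263805 0.5955272  0.03131076]
```

>>> {"op": "arm_command", "data": {
  "series": [
    [[-1.5,0.5,2,0],[0,0,0,0],[0,0,0,0]]
  ]
}}

```text
t: 13.75
tcp_pos: [0.4905, -0.1632, 0.1057]
tool_rot: [-0.081, 0.704, 0.08, 0.701]
force: [-5.8, -2.9, 10.2]
finger_gap: 0.101
```

>>> {"op": "arm_command", "data": {
  "series": [
    [[0,0,2,0],[0,0,0,0],[0,0,0,0]]
  ]
}}

```text
t: 14.05
tcp_pos: [0.4918, -0.1628, 0.1055]
tool_rot: [-0.081, 0.704, 0.08, 0.701]
force: [-6.6, -5.1, 8.4]
finger_gap: 0.096
```

```bash
python3 -c "
from h import *
plan(.49136,-.16365,.1055,.2256);print(status.sense()['ft_torque'])"
```

```text
t 14.05 tcp [ 0.4918 -0.1628  0.1055] zdir 0.2279 xdown [-0.0046 -0.0013 -1.    ] q6 -0.76 turn 0.0023 shift [-0.  -0.7 -0.6] F [-6.6 -5.1  8.4] gap 0.096
[-0.79011548  1.26355225  0.02146992]
```

>>> {"op": "arm_command", "data": {
  "series": [
    [[0,-1.5,-3.8,0],[0,0,0,0],[0,0,0,0]]
  ]
}}

```text
t: 14.35
tcp_pos: [0.4908, -0.1641, 0.1055]
tool_rot: [-0.08, 0.702, 0.08, 0.703]
force: [-0.9, 1.6, 6.4]
finger_gap: 0.101
```

>>> {"op": "arm_command", "data": {
  "series": [
    [[1.5,0,0,0],[1,0,0,0],[0,0,0,0],[0,0,0,0]]
  ]
}}

```text
t: 14.75
tcp_pos: [0.4909, -0.1642, 0.1053]
tool_rot: [-0.08, 0.702, 0.079, 0.703]
force: [-5.1, 3.2, 23.3]
finger_gap: 0.097
```

```bash
python3 -c "
from h import *
plan(.49136,-.16365,.1055,.2256);print(status.sense()['ft_torque'])"
```

```text
t 14.75 tcp [ 0.4909 -0.1642  0.1053] zdir 0.2263 xdown [ 1.2e-03 -9.0e-04 -1.0e+00] q6 -0.77 turn 0.0007 shift [-0.2  0.4  0.6] F [-5.1  3.2 23.3] gap 0.097
[0.56254863 0.76418156 0.02606382]
```

>>> {"op": "arm_command", "data": {
  "series": [
    [[-2.2,0.3,0,0],[0,0,1.2,0],[0,0,0,0],[0,0,0,0]]
  ]
}}

```text
t: 15.15
tcp_pos: [0.4914, -0.164, 0.1054]
tool_rot: [-0.08, 0.703, 0.08, 0.702]
force: [-3.3, 0.4, 11.6]
finger_gap: 0.102
```

```bash
python3 -c "
from h import *
plan(.49136,-.16365,.1055,.2256);print(status.sense()['ft_torque'])"
```

```text
t 15.15 tcp [ 0.4914 -0.164   0.1054] zdir 0.2267 xdown [-1.e-03 -6.e-04 -1.e+00] q6 -0.76 turn 0.0011 shift [-0.1  0.3  0.1] F [-3.3  0.4 11.6] gap 0.102
[-0.02085067  0.56807542  0.06662721]
```

>>> {"op": "arm_command", "data": {
  "series": [
    [[-1.5,0,0,0],[0,0,0,0],[0,0,0,0],[0,0,0,0],[-5,0,0,0],[-20,0,0,0],[-20,0,0,0],[0,50,0,0],[0,50,0,0],[0,0,0,0]]
  ],
  "jaw": 30
}}

```text
t: 16.15
tcp_pos: [0.4652, -0.0608, 0.1511]
tool_rot: [-0.08, 0.704, 0.083, 0.701]
force: [-0.3, -0.3, -0.3]
finger_gap: 0.301
```

```bash
python3 - <<'E'
from h import *
plan(.49136,-.16365,.12,.2256)
s=snapshot('side');t=snapshot('top');C=np.zeros((480,800,3),np.uint8);C[:,:400]=crop(s,278,320,50,60,8);
C[:,400:]=crop(t,440,225,50,60,8);cv2.imwrite('pics/k5.png',C)
E
```

```text
t 16.15 tcp [ 0.4652 -0.0608  0.1511] zdir 0.2308 xdown [-0.0058  0.0035 -1.    ] q6 -0.6 turn 0.0052 shift [  30.6 -106.2    2.6] F [-0.3 -0.3 -0.3] gap 0.301
```

View pics/k5.png

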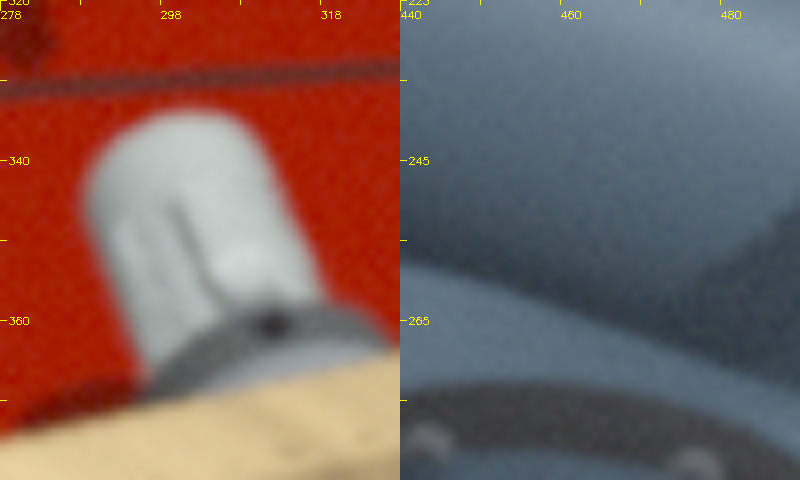

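>>> {"op": "arm_command", "data": {
  "series": [
    [[-15,0,0,0.066],[0,0,0,0.066],[0,40,0,0],[0,40,0,0],[0,40,0,0],[0,40,0,0],[0,40,0,0],[0,40,0,0],[0,0,0,0],[0,0,0,0]]
  ],
  "jaw": 100
}}

```text
t: 17.25
tcp_pos: [0.4479, 0.1726, 0.1663]
tool_rot: [-0.034, 0.706, 0.033, 0.707]
force: [-0.2, -0.3, 0.8]
finger_gap: 0.998
```

```bash
python3 -c "
from h import *
plan(.4495,.2268,.100,.098)"
```

```text
t 17.25 tcp [0.4479 0.1726 0.1663] zdir 0.0952 xdown [ 1.3e-03 -4.0e-04 -1.0e+00] q6 0.04 turn -0.0028 shift [66.3 53.8  6.8] F [-0.2 -0.3  0.8] gap 0.998
```

>>> {"op": "arm_command", "data": {
  "series": [
    [[0,30,6.8,-0.0028],[0,23.8,0,0],[33,0,0,0],[33,0,0,0],[0,0,0,0],[0,0,0,0],[0,0,0,0]]
  ]
}}

```text
t: 17.95
tcp_pos: [0.4501, 0.2262, 0.1015]
tool_rot: [-0.033, 0.705, 0.034, 0.707]
force: [-0.9, 0.1, 0.2]
finger_gap: 0.998
```

```bash
python3 - <<'E'
from h import *
plan(.4495,.2268,.040,.098)
s=snapshot('side');cv2.imwrite('pics/p1.png',crop(s,230,180,90,75,8))
E
```

```text
t 17.95 tcp [0.4501 0.2262 0.1015] zdir 0.095 xdown [ 2.6e-03  5.0e-04 -1.0e+00] q6 0.15 turn -0.003 shift [61.5  0.6 -0.7] F [-0.9  0.1  0.2] gap 0.998
```

View pics/p1.png

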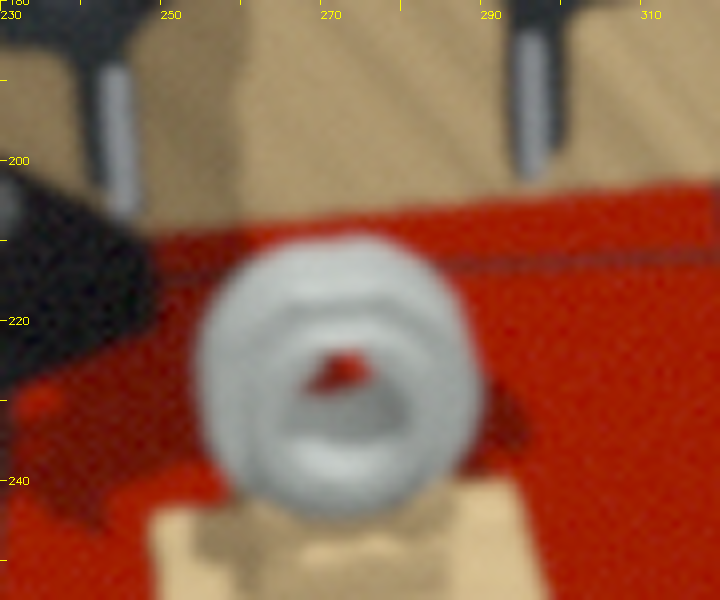

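>>> {"op": "arm_command", "data": {
  "series": [
    [[25,0.6,-0.3,-0.003],[20,0,0,0],[10,0,0,0],[6,0,0,0],[0,0,0,0],[0,0,0,0],[0,0,0,0]]
  ]
}}

```text
t: 18.7
tcp_pos: [0.4487, 0.2277, 0.04]
tool_rot: [-0.035, 0.706, 0.035, 0.707]
force: [-0.0, -0.2, -0.4]
finger_gap: 1.002
```

>>> {"op": "arm_command", "data": {
  "series": [
    [[0,0,0,0],[0,0,0,0],[0,0,0,0],[0,0,0,0],[0,0,0,0],[0,0,0,0]]
  ],
  "jaw": 70,
  "force": 35
}}

```text
t: 19.3
tcp_pos: [0.4498, 0.2278, 0.0403]
tool_rot: [-0.035, 0.705, 0.035, 0.708]
force: [1.0, 0.3, 4.8]
finger_gap: 0.736
```

```bash
python3 -c "
from h import *
plan(.4495,.2268,.040,.098);print(status.sense()['ft_torque'])"
```

```text
t 19.3 tcp [0.4498 0.2278 0.0403] zdir 0.0997 xdown [ 4.e-03  9.e-04 -1.e+00] q6 0.15 turn 0.0017 shift [ 0.3 -1.  -0.4] F [1.  0.3 4.8] gap 0.736
[ 0.01022506 -0.20862922 -0.04199728]
```

>>> {"op": "arm_command", "data": {
  "series": [
    [[-3,0,0,0],[-12,0,0,0],[-20,0,0,0],[-15,0,0,-0.03],[0,0,0,-0.05],[0,0,0,-0.046],[0,0,0,0],[0,0,0,0],[0,0,0,0]]
  ],
  "jaw": 62
}}

```text
t: 20.2
tcp_pos: [0.4479, 0.2274, 0.0893]
tool_rot: [-0.079, 0.703, 0.079, 0.702]
force: [0.4, 0.1, -2.2]
finger_gap: 0.733
```

```bash
python3 -c "
from h import *
plan(.4766,-.0993,.0683,.2258);print(status.sense()['ft_torque'])"
```

```text
t 20.2 tcp [0.4479 0.2274 0.0893] zdir 0.2251 xdown [-5.e-04 -1.e-04 -1.e+00] q6 0.02 turn -0.0007 shift [  21.  -324.9  -45.1] F [ 0.4  0.1 -2.2] gap 0.733
[0.06131914 0.005123   0.0054964 ]
```

>>> {"op": "arm_command", "data": {
  "series": [
    [[0,-20,-3,0],[0,-36,-5,0],[0,-36,-5,0],[0,-36,-5,0],[0,-36,-5,0],[0,-36,-5,0],[0,-36,-5,0],[0,-36,-5,0],[0,-32.9,-4.1,0],[0,-20,-3,0]]
  ]
}}

```text
t: 21.2
tcp_pos: [0.4776, -0.102, 0.0892]
tool_rot: [-0.079, 0.702, 0.078, 0.703]
force: [0.1, -0.3, -2.5]
finger_gap: 0.739
```

>>> {"op": "arm_command", "data": {
  "series": [
    [[10,0,0,0],[10,0,0,0],[0,0,0,0],[0,0,0,0],[0,0,0,0]]
  ]
}}

```text
t: 21.7
tcp_pos: [0.4767, -0.0982, 0.0692]
tool_rot: [-0.08, 0.703, 0.08, 0.702]
force: [-0.4, -0.0, -2.8]
finger_gap: 0.739
```

```bash
python3 - <<'E'
from h import *
plan(.4766,-.0993,.0683,.2258)
t=snapshot('top');s=snapshot('side');C=np.zeros((560,800,3),np.uint8)
C[:,:400]=crop(s,270,300,50,70,8);C[:,400:]=crop(t,400,215,50,70,8);cv2.imwrite('pics/p2.png',C)
E
```

```text
t 21.7 tcp [ 0.4767 -0.0982  0.0692] zdir 0.2272 xdown [-6.e-04  3.e-04 -1.e+00] q6 -0.66 turn 0.0014 shift [ 0.9 -1.  -0.3] F [-0.4 -0.  -2.8] gap 0.739
```

View pics/p2.png

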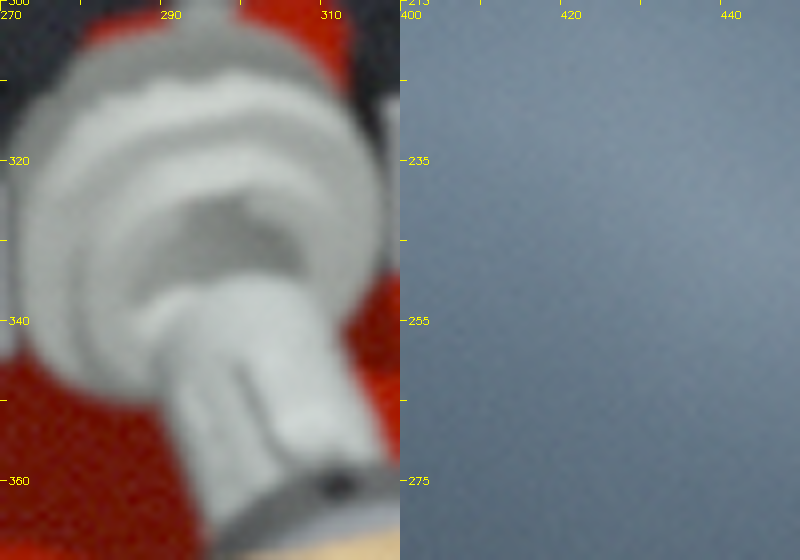

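>>> {"op": "arm_command", "data": {
  "series": [
    [[0.9,0,-0.3,0.0014],[0,-5,0,0],[0,-5,0,0],[0,0,0,0],[0,0,0,0],[0,0,0,0]]
  ]
}}

```text
t: 22.4
tcp_pos: [0.4787, -0.1091, 0.0683]
tool_rot: [-0.079, 0.703, 0.079, 0.703]
force: [0.5, -0.2, -2.1]
finger_gap: 0.742
```

```bash
cat > ax.py <<'E'
from h import *
s=status.sense();a=.2258-np.pi/2;Y=-np.array([np.cos(a),np.sin(a)]);X=np.array([np.cos(.2258),np.sin(.2258)])
P=np.array([.4897,-.1563]);C=np.array([.49605,-.18412]);F=s['force']
d=s['tcp_pos'][:2]
m=R.from_quat(s['tool_rot']).as_matrix()
print('t',s['t'],'offX mm',((d-P)@X*1e3).round(2),'ys',((d-C)@Y*1e3).round(2),'z',(s['tcp_pos'][2]*1e3).round(2),'yaw err',(np.arctan2(m[1,2],m[0,2])-.2258).round(4),'xdown',m[:2,0].round(4),'FX',(F[:2]@X).round(1),'FY',(F[:2]@Y).round(1),'Fz',F[2].round(1),'T',s['ft_torque'].round(2),'gap',round(s['finger_gap'],3))
E
python3 ax.py
```

```text
t 22.4 offX mm -0.18 ys 76.98 z 68.29 yaw err -0.0017 xdown [-0.0002  0.0001] FX 0.4 FY -0.3 Fz -2.1 T [ 0.04 -0.01 -0.02] gap 0.742
```

>>> {"op": "arm_command", "data": {
  "series": [
    [[0,-3,0.2,0.0017],[0,0,0,0],[0,0,0,0]]
  ]
}}

```text
t: 22.7
tcp_pos: [0.4797, -0.1121, 0.0683]
tool_rot: [-0.078, 0.703, 0.078, 0.703]
force: [-0.6, 0.2, -2.7]
finger_gap: 0.736
```

>>> {"op": "arm_command", "data": {
  "series": [
    [[0,-2,0,0],[0,0,0,0],[0,0,0,0]]
  ]
}}

```text
t: 23.0
tcp_pos: [0.4801, -0.114, 0.0683]
tool_rot: [-0.079, 0.703, 0.079, 0.703]
force: [-0.8, 0.3, -2.0]
finger_gap: 0.739
```

>>> {"op": "arm_command", "data": {
  "series": [
    [[0,-2,0,0],[0,0,0,0],[0,0,0,0]]
  ]
}}

```text
t: 23.3
tcp_pos: [0.4806, -0.1159, 0.0683]
tool_rot: [-0.079, 0.703, 0.079, 0.703]
force: [-0.9, -0.5, -1.7]
finger_gap: 0.739
```

```bash
python3 ax.py
```

```text
t 23.3 offX mm 0.14 ys 69.93 z 68.3 yaw err -0.0033 xdown [-0.  0.] FX -1.0 FY -0.3 Fz -1.7 T [ 0.01 -0.04 -0.  ] gap 0.739
```

>>> {"op": "arm_command", "data": {
  "series": [
    [[0,-3,-0.1,0.002],[0,0,0,0],[0,0,0,0]]
  ]
}}

```text
t: 23.6
tcp_pos: [0.4812, -0.119, 0.0683]
tool_rot: [-0.078, 0.703, 0.078, 0.703]
force: [-0.6, 0.8, -1.8]
finger_gap: 0.736
```

>>> {"op": "arm_command", "data": {
  "series": [
    [[0,-3,0,0],[0,0,0,0],[0,0,0,0]]
  ]
}}

```text
t: 23.9
tcp_pos: [0.4818, -0.1219, 0.0683]
tool_rot: [-0.078, 0.703, 0.078, 0.703]
force: [0.6, 0.1, -1.8]
finger_gap: 0.744
```

>>> {"op": "arm_command", "data": {
  "series": [
    [[0,-3,0,0],[0,0,0,0],[0,0,0,0]]
  ]
}}

```text
t: 24.2
tcp_pos: [0.4825, -0.1248, 0.0683]
tool_rot: [-0.078, 0.703, 0.078, 0.703]
force: [-0.3, -0.4, -2.5]
finger_gap: 0.74
```

```bash
python3 ax.py
```

```text
t 24.2 offX mm 0.03 ys 60.87 z 68.32 yaw err -0.0053 xdown [ 0.0001 -0.    ] FX -0.4 FY -0.4 Fz -2.5 T [-0.01  0.01 -0.01] gap 0.74
```

>>> {"op": "arm_command", "data": {
  "series": [
    [[0,-2,0,-0.005],[0,0,0,0],[0,0,0,0]]
  ]
}}

```text
t: 24.5
tcp_pos: [0.4829, -0.1267, 0.0683]
tool_rot: [-0.08, 0.703, 0.08, 0.703]
force: [-0.8, 0.2, -2.2]
finger_gap: 0.735
```

>>> {"op": "arm_command", "data": {
  "series": [
    [[0,-2,0,0],[0,0,0,0],[0,0,0,0]]
  ]
}}

```text
t: 24.8
tcp_pos: [0.4833, -0.1287, 0.0683]
tool_rot: [-0.08, 0.703, 0.08, 0.703]
force: [-0.2, -0.7, -1.7]
finger_gap: 0.737
```

>>> {"op": "arm_command", "data": {
  "series": [
    [[0,-2,0,0],[0,0,0,0],[0,0,0,0]]
  ]
}}

```text
t: 25.1
tcp_pos: [0.4838, -0.1306, 0.0683]
tool_rot: [-0.08, 0.703, 0.08, 0.703]
force: [0.4, -0.2, -2.3]
finger_gap: 0.739
```

```bash
python3 ax.py
```

```text
t 25.1 offX mm -0.01 ys 54.91 z 68.3 yaw err -0.0003 xdown [0. 0.] FX 0.4 FY -0.3 Fz -2.3 T [-0.07 -0.01 -0.03] gap 0.739
```

>>> {"op": "arm_command", "data": {
  "series": [
    [[0,-2,0,0],[0,0,0,0],[0,0,0,0]]
  ]
}}

```text
t: 25.4
tcp_pos: [0.4843, -0.1326, 0.0683]
tool_rot: [-0.08, 0.703, 0.08, 0.703]
force: [-1.2, -0.2, -1.9]
finger_gap: 0.735
```

>>> {"op": "arm_command", "data": {
  "series": [
    [[0,-2,0,0],[0,0,0,0],[0,0,0,0]]
  ]
}}

```text
t: 25.7
tcp_pos: [0.4847, -0.1345, 0.0683]
tool_rot: [-0.08, 0.703, 0.08, 0.703]
force: [-0.2, 0.1, -1.0]
finger_gap: 0.738
```

>>> {"op": "arm_command", "data": {
  "series": [
    [[0,-2,0,0],[0,0,0,0],[0,0,0,0]]
  ]
}}

```text
t: 26.0
tcp_pos: [0.4852, -0.1365, 0.0683]
tool_rot: [-0.08, 0.703, 0.08, 0.703]
force: [0.1, 0.1, -2.5]
finger_gap: 0.74
```

```bash
python3 ax.py
```

```text
t 26.0 offX mm 0.01 ys 48.88 z 68.33 yaw err -0.0004 xdown [ 0.0001 -0.    ] FX 0.2 FY 0.1 Fz -2.5 T [0.07 0.   0.03] gap 0.74
```

>>> {"op": "arm_command", "data": {
  "series": [
    [[0,-3,0,0],[0,-3,0,0],[0,0,0,0],[0,0,0,0]]
  ]
}}

```text
t: 26.4
tcp_pos: [0.4865, -0.1424, 0.0683]
tool_rot: [-0.079, 0.703, 0.079, 0.703]
force: [-0.5, 0.2, -1.7]
finger_gap: 0.736
```

>>> {"op": "arm_command", "data": {
  "series": [
    [[0,-3,0,0],[0,-3,0,0],[0,0,0,0],[0,0,0,0]]
  ]
}}

```text
t: 26.8
tcp_pos: [0.4878, -0.1482, 0.0683]
tool_rot: [-0.08, 0.703, 0.08, 0.703]
force: [0.0, 0.3, -1.7]
finger_gap: 0.739
```

>>> {"op": "arm_command", "data": {
  "series": [
    [[0,-3,0,0],[0,-3,0,0],[0,0,0,0],[0,0,0,0]]
  ]
}}

```text
t: 27.2
tcp_pos: [0.4892, -0.154, 0.0683]
tool_rot: [-0.08, 0.703, 0.08, 0.703]
force: [-0.2, 0.1, -2.0]
finger_gap: 0.737
```

>>> {"op": "arm_command", "data": {
  "series": [
    [[0,-2,0,0],[0,-2,0,0],[0,0,0,0],[0,0,0,0]]
  ]
}}

```text
t: 27.6
tcp_pos: [0.49, -0.1579, 0.0683]
tool_rot: [-0.08, 0.703, 0.08, 0.703]
force: [0.5, 0.0, -2.6]
finger_gap: 0.737
```

```bash
python3 ax.py
```

```text
t 27.6 offX mm -0.03 ys 26.9 z 68.31 yaw err -0.0004 xdown [-0.  0.] FX 0.5 FY -0.1 Fz -2.6 T [0.06 0.08 0.04] gap 0.737
```

>>> {"op": "arm_command", "data": {
  "series": [
    [[0,-2,0,0],[0,-2,0,0],[0,0,0,0],[0,0,0,0]]
  ]
}}

```text
t: 28.0
tcp_pos: [0.4909, -0.1618, 0.0683]
tool_rot: [-0.08, 0.703, 0.08, 0.703]
force: [0.2, -0.3, -2.8]
finger_gap: 0.737
```

>>> {"op": "arm_command", "data": {
  "series": [
    [[0,-1,0,0],[0,-1,0,0],[0,0,0,0],[0,0,0,0]]
  ]
}}

```text
t: 28.4
tcp_pos: [0.4909, -0.1624, 0.0683]
tool_rot: [-0.079, 0.703, 0.08, 0.702]
force: [0.4, 4.0, -1.1]
finger_gap: 0.737
```

>>> {"op": "arm_command", "data": {
  "series": [
    [[0,-1,0,0],[0,-1,0,0],[0,0,0,0],[0,0,0,0]]
  ]
}}

```text
t: 28.8
tcp_pos: [0.4908, -0.1624, 0.0683]
tool_rot: [-0.077, 0.703, 0.081, 0.702]
force: [2.2, 11.2, 1.6]
finger_gap: 0.734
```

```bash
python3 ax.py
```

```text
t 28.8 offX mm -0.24 ys 22.35 z 68.26 yaw err -0.0011 xdown [-0.0022  0.0049] FX 4.6 FY 10.5 Fz 1.6 T [ 1.62 -0.39  0.17] gap 0.734
```

>>> {"op": "arm_command", "data": {
  "series": [
    [[0,-1,0,0],[0,-1,0,0],[0,-0.5,0,0],[0,0,0,0],[0,0,0,0],[0,0,0,0]]
  ]
}}

```text
t: 29.4
tcp_pos: [0.4908, -0.1624, 0.0683]
tool_rot: [-0.076, 0.704, 0.082, 0.702]
force: [3.9, 18.6, 4.2]
finger_gap: 0.732
```

```bash
python3 ax.py
```

```text
t 29.4 offX mm -0.3 ys 22.35 z 68.25 yaw err -0.0016 xdown [-0.0037  0.0085] FX 8.0 FY 17.2 Fz 4.2 T [ 2.78 -0.71  0.17] gap 0.732
```

>>> {"op": "arm_command", "data": {
  "series": [
    [[0,3,0,0],[0,2.7,0,0],[0.6,0,0,0],[0,0,0,0],[0,0,0,0]]
  ]
}}

```text
t: 29.9
tcp_pos: [0.4911, -0.1623, 0.0679]
tool_rot: [-0.079, 0.703, 0.08, 0.703]
force: [-0.0, 4.5, 1.3]
finger_gap: 0.737
```

```bash
python3 ax.py
```

```text
t 29.9 offX mm -0.01 ys 22.34 z 67.85 yaw err -0.0009 xdown [-0.      0.0007] FX 1.0 FY 4.4 Fz 1.3 T [ 0.62 -0.07  0.03] gap 0.737
```

>>> {"op": "arm_command", "data": {
  "series": [
    [[0,0,0,0],[0,0,0,0],[0,0,0,0],[0,0,0,0],[0,0,0,0],[0,0,0,0]]
  ],
  "jaw": 100
}}

```text
t: 30.5
tcp_pos: [0.4911, -0.1626, 0.0677]
tool_rot: [-0.08, 0.703, 0.08, 0.703]
force: [0.1, 0.1, 0.7]
finger_gap: 0.999
```

```bash
python3 ax.py
```

```text
t 30.5 offX mm -0.03 ys 22.07 z 67.71 yaw err -0.0002 xdown [ 0.0001 -0.0001] FX 0.1 FY 0.1 Fz 0.7 T [-0.02  0.07 -0.01] gap 0.999
```

>>> {"op": "arm_command", "data": {
  "series": [
    [[-15,0,0,0],[-30,0,0,0],[-40,0,0,0],[-40,0,0,0],[0,50,0,0],[0,50,0,0],[0,50,0,0],[0,50,0,0],[0,0,0,0],[0,0,0,0]]
  ]
}}

```text
t: 31.5
tcp_pos: [0.4462, 0.0334, 0.1929]
tool_rot: [-0.081, 0.702, 0.081, 0.703]
force: [-0.1, 0.8, 0.3]
finger_gap: 0.999
```

```bash
cat > fin.py <<'E'
from h import *
exec(open('fit.py').read().split("def dl")[0].split("def ax")[1].join(["def ax",""]))
t=snapshot('top');s=snapshot('side');print(status.sense()['force'],status.sense()['tcp_pos'])
C=np.zeros((600,800,3),np.uint8);k=6;th=np.linspace(0,6.2832,73);p=[.49605,-.18412,.0895,1.7966]
A=crop(t,425,215,66,100,k);B=crop(s,265,300,67,90,k)
for img,n,u,w in((A,'top',425,215),(B,'side',265,300)):
    for r,y,c in((.032,.008,(0,255,0)),(.032,.032,(0,255,0)),(.023,.04,(255,255,0)),(.015,.052,(255,0,255))):
        q=(proj(n,ax(p,r,np.full(73,y),th))-[u,w]+.5)*k;cv2.polylines(img,[q.astype(int)],True,c,1)
C[:,:396]=A[:600,:396];C[:540,398:800]=B[:540,:402];cv2.imwrite('pics/fin.png',C)
E
python3 fin.py
```

```text
[ 1.14185906 -0.21570563 -0.05232142] [0.44723005 0.03161521 0.19287871]
```

View pics/fin.png

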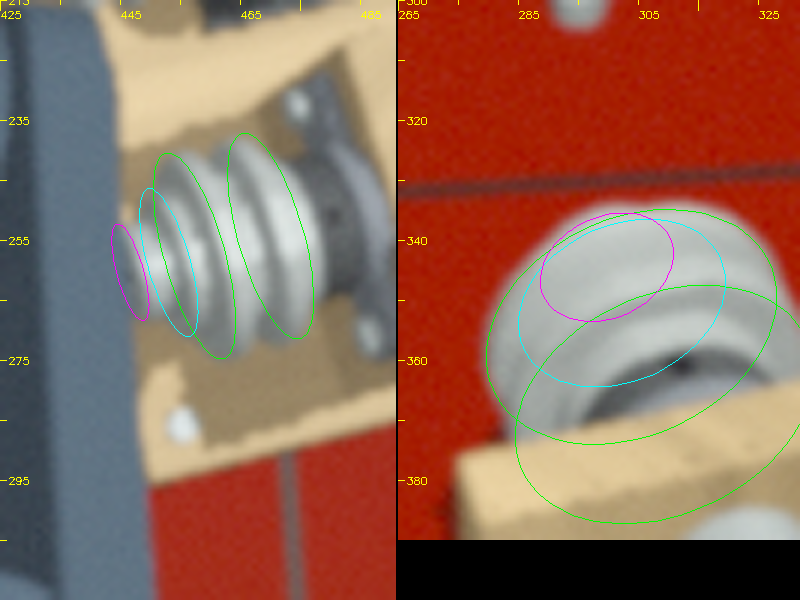

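```bash
python3 -c "
from station import ticket,status
print(status.sense()['t'],ticket.sign_off())"
```

```text
the job is handed in; nothing more can be done
31.6 None
```

The key is in the shaft slot and the pulley is on the shaft against the collar. The gripper has let go and moved away. I signed off at about 31.6 s of the 72 s.

**What I did**
- **Shaft:** I gripped it lightly to find its axis, and touched the collar face with the key held in the gripper to set the distance along it.
- **Key:** I lowered the smaller key into the slot, using its side to turn the slot nearly upright. I pressed it down with up to about 23 N, and its underside ended at about 100 mm, the height of the slot floor.
- **Pulley:** It slid on with no noticeable contact force until it stopped. I then pushed to about 17 N along the shaft (about 19 N in total) with no further movement, relaxed the push and opened the jaws.

**Last checks**
- **Forces:** The largest contact force I read was about 24 N. Grip was set to 35 N at most, and forces were close to zero after release.
- **Last picture:** The pulley sits against the collar with no visible gap.
- **Disagreement, gripper:** At the stop, the gripper's centre was 22.4 mm from the collar, not 20 mm. I put this down to gripping the pulley about 2 mm off its centre, which fits my first measurement of where it stood.
- **Disagreement, camera:** The side camera's outline was off by about 1.5 pixels, the same error I saw on the bare shaft at the start.
- **Not checked:** I did not press on the key's top after releasing it. I also did not check in a final picture that the spare key, carton and meter were undisturbed, but the arm's path stayed clear of them.

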